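# Tip the fallen tub back onto its base and push it home

### The job

The tub with the pink lid has been left standing on its long side. Push it over onto its base, lid up, and once it stands flat push it along the counter until its long side is flush against the steel stop; then move the hand clear. Only push it with the fingers: do not pick it up or carry it, never let it go over onto its lid, and leave the two bottles and the shaker where they stand.

Things in the scene. Friction and masses are not known exactly. Their poses are not given: they have to be found in the camera images.
- tub: Closed milky plastic tub with fixed pink lid: a block 140 long, 96 wide, 62 tall on its base; about 0.4 kg, evenly spread. Starts on a long side (96 high, 62 thick), lid roughly to the robot, base to the stop. Origin: centre of the 140 x 62 side it rests on at the start. Axes: x out of the base (away from the lid), y along its length, z across its width (up at start; towards the stop once on its base).
- tub_center (a point): Middle of the tub, 48 mm from its origin along the tub's z: 48 mm above the counter at the start, 31 mm when the tub stands on its base. Once on its base, the 140 x 62 mm side holding the tub's origin faces the robot; pushed there, the tub slides on the counter with a few newtons.
- tub_lid_edge (a point): Middle of the 140 mm long edge of the lid's face that is uppermost at the start (96 mm high). Pushed 10 to 30 mm below this edge, square to the lid face (along the tub's x), the tub tips about its lower base edge without sliding; past about 33 degrees it falls onto its base by itself, some 35 to 50 mm of push.
- stop: Fixed straight dark steel strip, 400 mm long, 45 high, 14 thick, a flat flange behind it. Origin: at counter height, mid-length of the face that looks to the robot and the tub; x points through the strip, away from the tub, square to that face; y along it. The tub's long side belongs against this face (plane x = 0) anywhere it is wholly backed; the tub's middle is then 48 mm before it.
- red_bottle: Red squeeze bottle with white nozzle, 58 mm across, 180 mm tall, loose, a bystander. Origin: centre of its underside.
- amber_bottle: Amber squeeze bottle with white nozzle, 58 mm across, 180 mm tall, loose, a bystander. Origin: centre of its underside.
- shaker: Metal shaker with dark domed top, 66 mm across, 104 mm tall, loose, a bystander. Origin: centre of its underside.
There are look-alikes about, which are no part of the job. What is shaped like the tub but red or yellow is not meant.

How it is judged:
By the outcome, as a careful person would: the job done as asked, in the order asked, and still so for the second after the job is handed in, with the robot touching nothing.
It also fails if it takes over 43 s, if anything falls off the work surface, if the arm or the gripper's body presses on something with over 40 N, if the wrist force passes 120 N, or if a joint passes its speed limit or range.

### The arm

A 7-joint arm with a two-finger parallel gripper is mounted at the origin on the work surface. World frame = base frame: x ahead of the robot, y to its left, z up, the work surface at z = 0. Lengths are in mm, angles in rad, forces in N, time in s.
With the tool pointing down it reaches from about 425 to 825 mm from the base axis. Payload 3.6 kg.
Tool frame: the origin (TCP) lies on the centre line of the jaws, within the pads' length; the fingertips stand ahead of it and the grasp point (between the pads) is the TCP (arm.tips_ahead is the z of the fingertips in the tool frame, in mm); z points along the fingers, y is the direction in which the jaws open and shut (so a half turn about z gives the same grasp; the last joint's range is limited). The gripper opens to 85 mm and grips with 20 to 120 N. Pads are 22 mm wide; open, the fingers measure 114 mm over their backs; the gripper's body (76 mm by 85 mm) begins 54 mm behind the grasp point. The pads swing forward as they close: fully open they stand 13 mm farther back than shut.
Start: joints at [1.083, 0.615, -0.013, 1.423, 0.008, 1.103, -0.04], TCP at [289.038, -582.168, 226.797] pointing down, gripper open.
Joint ranges: [-3.12, 3.12], [-0.3, 2.06], [-1.34, 1.32], [0.26, 2.42], [-1.36, 4.5], [0.01, 1.98], [-2.84, 2.84]. Speed limits (rad/s): [2.79, 2.79, 3.14, 3.14, 3.14, 3.14, 3.14].

### API

Orientations are given as a unit quaternion [x, y, z, w].
In Python, from plant import arm, eyes, job gives the robot as it stands. The module is installed in compiled form; this text tells all that it offers.
- The arm moves only by the tool play_rows, never from a script. Its argument "increments" is a list of rows, each a list of 5 numbers: the shift along the tool's x, y, z in m, then the turn about the tool's z in rad, then the closure, from -1 (fully open) to 1 (shut), so that 0 is half open. In form: [[dx, dy, dz, roll, hand], ...]. A call has 1 to 12 rows; each row shifts and turns the commanded pose from where the row before left it, along the tool's axes as they then stand; what a row does not reach is not made up. A row lasts 1/8 s, in which the tool goes at most 62.5 mm and 10.7 degrees, less where a joint would pass 70% of its speed; a pose out of reach is approached as far as the arm can. A call with a gripper value outside its range is refused whole. The fingers move at their own pace and stop on an object; "newtons" is the grip in N (left out, the last holds). Time passes only in rows, so rows that do not move let the fingers close. It gives the time, the measured TCP pose, the force and the opening at its end, in the units of the state.
- arm.state(): the state, without advancing time (a new reading comes with each control period).
- eyes.get_image(name): name is "scene" or "top" or "wrist"; returns the picture (480x640x3 uint8, red, green, blue); there is no depth.
- eyes.calibration(name): a dict with "fx", "fy", "cx", "cy" (pixels), "eye" and "attitude" of the camera in the world; the wrist camera has in their place "tool_from_camera" (4x4, takes a point from camera to tool coordinates, whose origin is the TCP and whose axes are the flange's). Camera axes: x right, y down, z forward; pixel columns grow to the right and rows downward; lengths in mm; the calibration is good to about 2 mm. A picture is of the moment at which its call begins: read the wrist's pose just before it. calibration takes no time and is no camera call.
- job.close_job(): hands the job in, once; it reports no verdict.
The state is a dict: "t": time; "q": joint angles; "joint_velocities": joint speeds; "effort": joint torques, N m; "tool_pos": TCP position; "eef_rot": TCP orientation; "ft_force": force on the tool from outside, world axes, zero at the start; "moment": the same for the moment, N m; "grip_width": finger opening in mm.
Only numpy, scipy, OpenCV 4.12 (cv2) and the standard library are available. Lean on these libraries where they do the work, as an engineer would, in place of code of your own. Each camera call takes 0.05 s, during which the arm holds its last target.

## Working session

There is one attempt and no reset: what is moved stays moved. The work goes in short steps, Python scripts to look and compute and a tool call to move; the robot and the scene stay as the last step left them, time stands still between calls to the robot, and variables do not carry over. Pictures are saved under pics/ and viewed, and the job is handed in when it is done.

Besides the shell and the picture viewer there is one more tool, called as a command line: name --pt "numbers of a row" for each row, then --argument value for the rest. play_rows: Moves the arm, as the interface text tells. Its arguments: {"type":"object","properties":{"increments":{"type":"array"},"newtons":{"type":"number"}},"required":["increments"]}

```bash
mkdir -p pics; python3 - <<'E'
from plant import arm,eyes,job
import cv2,numpy as np
print(arm.state()); print(arm.tips_ahead)
for n in("scene","top"):
    cv2.imwrite(f"pics/{n}0.png",eyes.get_image(n)[:,:,::-1]); print(n,eyes.calibration(n))
print(eyes.calibration("wrist"))
E
```

```text
{'t': 0.0, 'q': array([ 1.08351561,  0.61590724, -0.01258593,  1.42491862,  0.00808647,
        1.10336496, -0.04043388]), 'joint_velocities': array([-0.00173879,  0.00028796, -0.00098932,  0.00096647, -0.00105414,
        0.00180073, -0.0006811 ]), 'effort': array([ 6.79805498e-05, -4.69214094e+01,  2.59042885e-01, -1.71030593e+01,
        9.85462451e-03,  9.62677295e-03,  2.16984382e-06]), 'tool_pos': array([ 288.67339823, -581.5170162 ,  225.63945875]), 'eef_rot': array([ 9.73576332e-01,  2.28358275e-01, -3.11335943e-04, -1.23543957e-03]), 'ft_force': array([ 0.86155402, -0.45857759,  0.18087241]), 'moment': array([ 0.00837529, -0.02408331,  0.06758419]), 'grip_width': 85.29071103151625}
19.0
scene {'fx': 481.00577611519816, 'fy': 481.00577611519816, 'cx': 319.91632928627416, 'cy': 241.42593090615946, 'eye': array([1242.41519952,  395.13539785,  577.10533039]), 'attitude': array([ 0.45747313,  0.74611223, -0.40984855, -0.25701953])}
top {'fx': 465.02164840087704, 'fy': 465.02164840087704, 'cx': 316.8255394586937, 'cy': 240.8747127291202, 'eye': array([429.52655811,  43.14660698, 875.96748921]), 'attitude': array([ 0.71595517, -0.69534931,  0.04439035, -0.04389791])}
{'fx': 373.74962161875675, 'fy': 373.74962161875675, 'cx': 314.7705690705487, 'cy': 229.0528196956657, 'tool_from_camera': array([[ 4.05711677e-04, -9.53123311e-01, -3.02581874e-01,
         7.73477131e+01],
       [ 9.99999918e-01,  3.88571034e-04,  1.16846170e-04,
         1.84047827e+00],
       [ 6.20574330e-06, -3.02581896e-01,  9.53123390e-01,
        -1.46759501e+02],
       [ 0.00000000e+00,  0.00000000e+00,  0.00000000e+00,
         1.00000000e+00]])}
```

View pics/scene0.png

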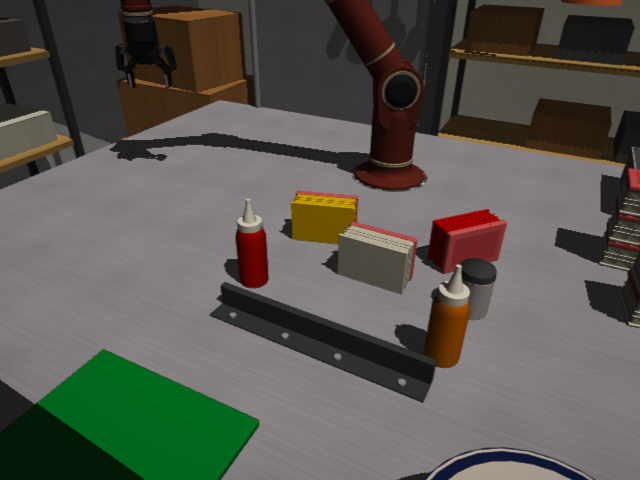

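View pics/top0.png

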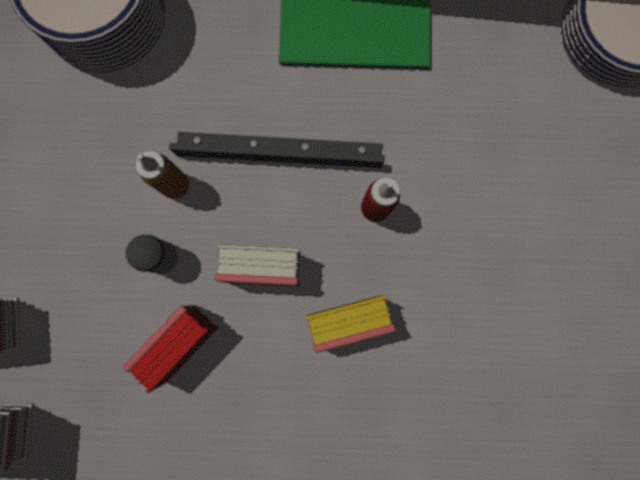

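The scene view shows three tub-shaped blocks: milky at scene (377,258) / top (258,265), yellow at (325,218) / (350,322), and red at (467,240) / (170,348). The milky one fits the description. The stop is at top (278,150), the amber bottle at (165,178), the red bottle at (380,200) and the shaker at (145,253). Next I'll measure these and check the choice in a crop.

```bash
cat > h.py <<'E'
import numpy as np,cv2
from scipy.spatial.transform import Rotation as R
from plant import arm,eyes,job
def cast(n,px,z,cal=None):
    c=cal or eyes.calibration(n); px=np.atleast_2d(px).astype(float)
    d=np.c_[(px[:,0]-c['cx'])/c['fx'],(px[:,1]-c['cy'])/c['fy'],np.ones(len(px))]
    if n=='wrist':
        s=arm.state();T=np.eye(4);T[:3,:3]=R.from_quat(s['eef_rot']).as_matrix();T[:3,3]=s['tool_pos'];T=T@c['tool_from_camera'];Rm=T[:3,:3];e=T[:3,3]
    else: Rm=R.from_quat(c['attitude']).as_matrix();e=c['eye']
    w=d@Rm.T
    return e+w*((z-e[2])/w[:,2])[:,None]
def proj(n,P):
    c=eyes.calibration(n);P=np.atleast_2d(P)
    q=(P-c['eye'])@R.from_quat(c['attitude']).as_matrix()
    return np.c_[c['fx']*q[:,0]/q[:,2]+c['cx'],c['fy']*q[:,1]/q[:,2]+c['cy']]
E
python3 - <<'E'
from h import *
im=cv2.imread('pics/top0.png')
a=cv2.resize(im[220:310,190:330],(560,360),interpolation=cv2.INTER_NEAREST)
b=cv2.resize(im[110:210,130:430],(800,266),interpolation=cv2.INTER_NEAREST)
cv2.imwrite('pics/c1.png',a);cv2.imwrite('pics/c2.png',b)
hsv=cv2.cvtColor(im,cv2.COLOR_BGR2HSV)
print(cast('top',[[258,265]],96), hsv[258,258],hsv[281,258],hsv[230,258],hsv[150,300],hsv[158,300])
E
```

```text
[[483.77755175 141.56919167  96.        ]] [ 26  35 146] [  1 122 140] [  8  17 117] [50 13 60] [60 67 23]
```

View pics/c1.png

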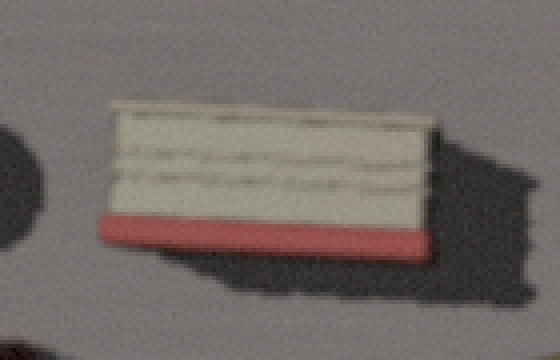

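View pics/c2.png

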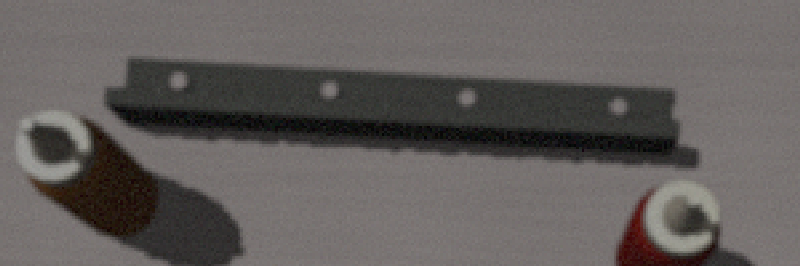

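```bash
python3 - <<'E'
from h import *
im=cv2.imread('pics/top0.png'); hsv=cv2.cvtColor(im,cv2.COLOR_BGR2HSV)
def ang(p): d=p[0]-p[-1]; return np.degrees(np.arctan2(-d[0],d[1]))*1,np.hypot(*d[:2])
b=lambda u,v:[130+u*.375,110+v*.375]
c=lambda u,v:[190+u/4,220+v/4]
for nm,px,z in [('tub base top edge',[c(112,102),c(435,121)],96),('lid top/body seam',[c(100,215),c(428,233)],96),('lid low',[c(100,242),c(430,261)],96),
 ('stop face top',[b(108,105),b(677,137)],45),('stop face bot',[b(120,125),b(677,152)],0),('stop back top',[b(105,88),b(675,122)],45)]:
    p=cast('top',px,z); d=p[0]-p[1]; print(nm,p[:,:2].round(1).tolist(),'len',np.hypot(d[0],d[1]).round(1),'normal yaw deg',np.degrees(np.arctan2(-d[0],d[1])).round(2))
# colours: bounding of others
for nm,lo,hi in [('redish',(0,150,60),(5,255,255)),('yellow',(20,150,80),(35,255,255))]:
    m=cv2.inRange(hsv,lo,hi);cs,_=cv2.findContours(m,0,1)
    for k in cs:
        if cv2.contourArea(k)>150: 
            q=cv2.boxPoints(cv2.minAreaRect(k)); print(nm,q.round().tolist(),cast('top',q,96)[:,:2].round().tolist())
print('red nozzle',cast('top',[[391,189]],175),'amber',cast('top',[[150,163]],175),'shaker',cast('top',[[144,253]],100))
# scene: lid & tub
s=cv2.imread('pics/scene0.png');cv2.imwrite('pics/c3.png',cv2.resize(s[170:410,200:520],(800,600)))
E
```

```text
tub base top edge [[514.7, 210.5], [510.7, 74.0]] len 136.5 normal yaw deg -1.7
lid top/body seam [[467.0, 212.9], [463.5, 75.4]] len 137.6 normal yaw deg -1.46
lid low [[455.8, 212.2], [451.9, 74.1]] len 138.2 normal yaw deg -1.61
stop face top [[696.0, 318.9], [685.0, -75.0]] len 394.1 normal yaw deg -1.61
stop face bot [[695.7, 324.1], [687.6, -81.5]] len 405.7 normal yaw deg -1.15
stop back top [[708.1, 321.8], [695.6, -73.5]] len 395.5 normal yaw deg -1.81
redish [[127.0, 372.0], [186.0, 309.0], [208.0, 330.0], [149.0, 393.0]] [[303.0, 347.0], [407.0, 257.0], [374.0, 219.0], [271.0, 309.0]]
yellow [[306.0, 316.0], [384.0, 295.0], [392.0, 323.0], [313.0, 345.0]] [[402.0, 59.0], [440.0, -71.0], [394.0, -85.0], [356.0, 45.0]]
red nozzle [[601.47370165 -68.00587836 175.        ]] amber [[631.60493285 306.01394238 175.        ]] shaker [[498.02772832 332.74194558 100.        ]]
```

View pics/c3.png

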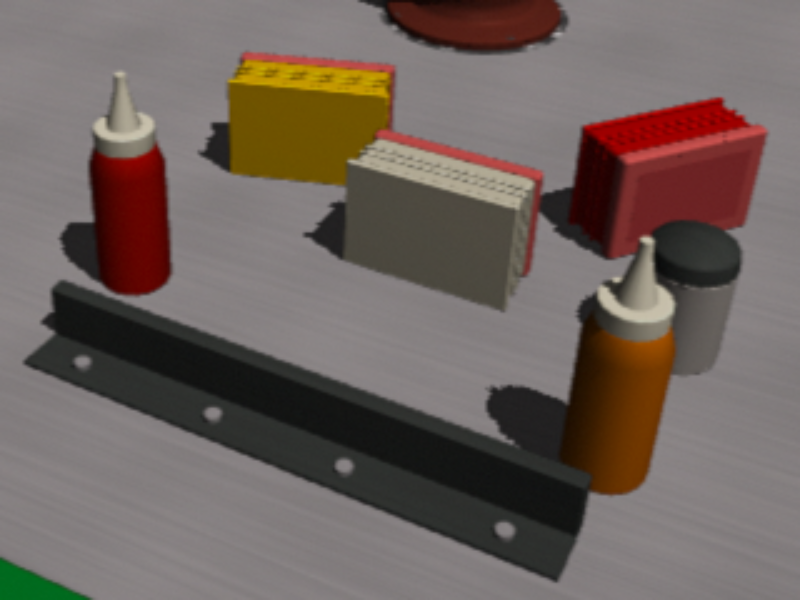

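Crop: a milky body with a pink lid facing the robot, so the choice holds. Sizes check out: length 138, thickness about 60, stop length 394–406. The tub is at x≈453–515, y≈143. The stop face is at x≈691 there, and both normals are at about -1.5°. I'll roll the tool square first.

play_rows --pt "0 0 0 0.122 -1" --pt "0 0 0 0.122 -1" --pt "0 0 0 0.122 -1" --pt "0 0 0 0.122 -1" --pt "0 0 0 0 -1"

```text
t: 0.72
tool_pos: [289.0, -581.7, 226.2]
eef_rot: [1.0, -0.013, -0.0, -0.001]
ft_force: [0.7, 0.0, -0.4]
grip_width: 85.5
```

```bash
cat >> h.py <<'E'
def go(targets):
    s=arm.state();M=R.from_quat(s['eef_rot']).as_matrix();p=s['tool_pos']
    print('t',round(s['t'],2),'pos',p.round(1),'xaxis yaw',np.degrees(np.arctan2(M[1,0],M[0,0])).round(2),'zaxis',M[:,2].round(3),'F',s['ft_force'].round(1),'w',round(s['grip_width'],1))
    for t in targets:
        print(t,'tool shift mm',(M.T@(np.array(t)-p)).round(1)); p=np.array(t)
E
python3 -c "
from h import *
go([(520,-200,235),(415,143,235)])"
```

```text
t 0.72 pos [ 289.  -581.7  226.2] xaxis yaw -1.47 zaxis [-0.001  0.001 -1.   ] F [ 0.7  0.  -0.4] w 85.5
(520, -200, 235) tool shift mm [ 221.1 -387.5   -8.6]
(415, 143, 235) tool shift mm [-113.7 -340.2    0.5]
```

play_rows --pt "0.0221 -0.0388 -0.001 0 -1" --pt "0.0221 -0.0388 -0.001 0 -1" --pt "0.0221 -0.0388 -0.001 0 -1" --pt "0.0221 -0.0388 -0.001 0 -1" --pt "0.0221 -0.0388 -0.001 0 -1" --pt "0.0221 -0.0388 -0.001 0 -1" --pt "0.0221 -0.0388 -0.001 0 -1" --pt "0.0221 -0.0388 -0.001 0 -1" --pt "0.0221 -0.0388 -0.001 0 -1" --pt "0.0221 -0.0388 -0.001 0 -1" --pt "0 0 0 0 -1"

```text
t: 2.1
tool_pos: [522.9, -195.0, 236.6]
eef_rot: [1.0, -0.008, 0.001, -0.002]
ft_force: [0.1, -0.2, 0.1]
grip_width: 85.5
```

play_rows --pt "-0.0114 -0.034 0 0 -1" --pt "-0.0114 -0.034 0 0 -1" --pt "-0.0114 -0.034 0 0 -1" --pt "-0.0114 -0.034 0 0 -1" --pt "-0.0114 -0.034 0 0 -1" --pt "-0.0114 -0.034 0 0 -1" --pt "-0.0114 -0.034 0 0 -1" --pt "-0.0114 -0.034 0 0 -1" --pt "-0.0114 -0.034 0 0 -1" --pt "-0.0114 -0.034 0 0 -1" --pt "0 0 0 0 -1"

```text
t: 3.48
tool_pos: [415.0, 144.5, 236.9]
eef_rot: [1.0, -0.01, -0.0, -0.0]
ft_force: [0.3, -1.6, -0.0]
grip_width: 85.3
```

```bash
python3 -c "
from h import *
go([(415,143,90)])
for n in ('wrist','scene'): cv2.imwrite('pics/%s1.png'%n,eyes.get_image(n)[:,:,::-1])"
```

```text
t 3.48 pos [415.  144.5 236.9] xaxis yaw -1.2 zaxis [-0.     0.001 -1.   ] F [ 0.3 -1.6 -0. ] w 85.3
(415, 143, 90) tool shift mm [1.000e-01 1.600e+00 1.469e+02]
```

View pics/wrist1.png

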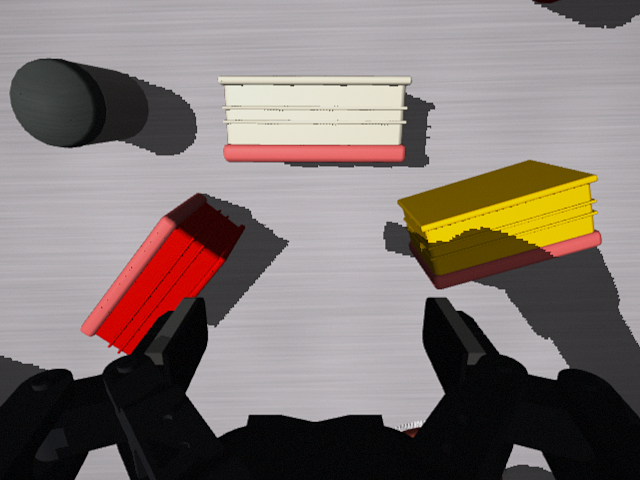

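View pics/scene1.png

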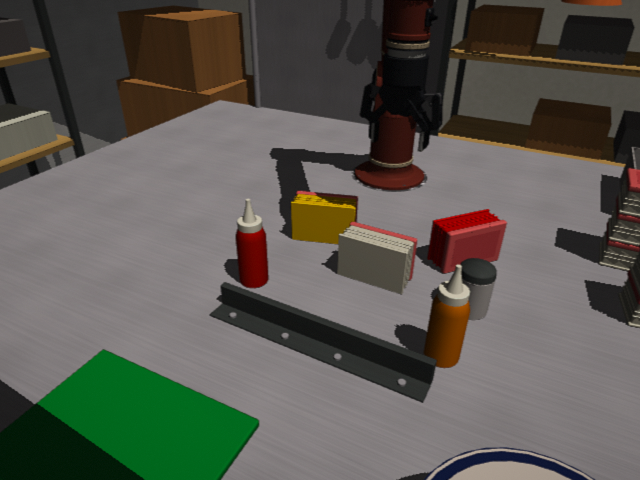

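```bash
python3 -c "
from h import *
im=cv2.imread('pics/wrist1.png')
cv2.imwrite('pics/c4.png',cv2.resize(im[60:180,200:440],(800,400),interpolation=cv2.INTER_NEAREST))
P=[(219,79),(411,79),(222,146),(405,146),(224,160),(405,159)]
print(cast('wrist',P,96)[:,:2].round(1))
print('red',cast('wrist',[(205,196),(244,228),(120,352),(83,330)],96)[:,:2].round(1))
"
```

```text
[[517.4 205.5]
 [513.7  68.1]
 [470.4 208.1]
 [466.7  70.2]
 [459.9 207.7]
 [457.   69.7]]
red [[432.4 225.4]
 [405.3 197. ]
 [291.4 318.5]
 [314.9 347. ]]
```

View pics/c4.png

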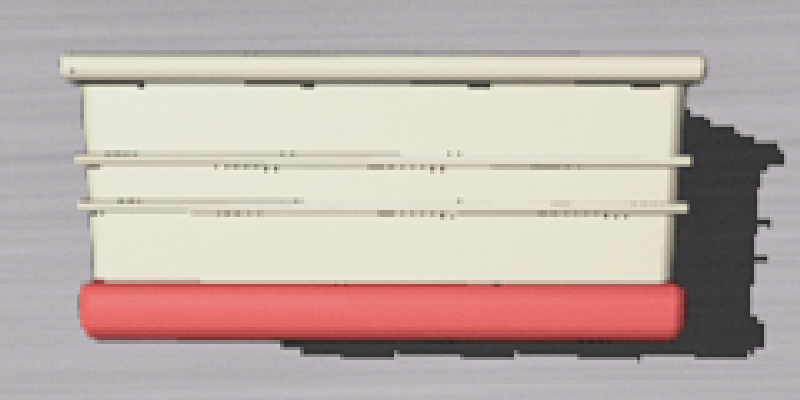

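Wrist view: the tub's lid edge is at x≈458 and its middle at y≈140. The red look-alike's corner is near (405,197), so I'll half-close the hand to stay clear before descending.

play_rows --pt "0.004 0.0045 0 -0.003 0" --pt "0 0 0.025 0 0" --pt "0 0 0.025 0 0" --pt "0 0 0.025 0 0" --pt "0 0 0.02 0 0" --pt "0 0 0 0 0" --newtons 40

```text
t: 4.32
tool_pos: [419.3, 136.1, 140.8]
eef_rot: [1.0, -0.013, -0.001, 0.001]
ft_force: [0.3, 0.7, -0.1]
grip_width: 42.5
```

```bash
python3 -c "
from h import *
go([(420,140,86)])
for n in ('wrist','top'): cv2.imwrite('pics/%s2.png'%n,eyes.get_image(n)[:,:,::-1])"
```

```text
t 4.33 pos [419.3 136.1 140.8] xaxis yaw -1.52 zaxis [-0.003 -0.002 -1.   ] F [ 0.3  0.7 -0.1] w 42.5
(420, 140, 86) tool shift mm [ 0.7 -4.  54.8]
```

View pics/wrist2.png

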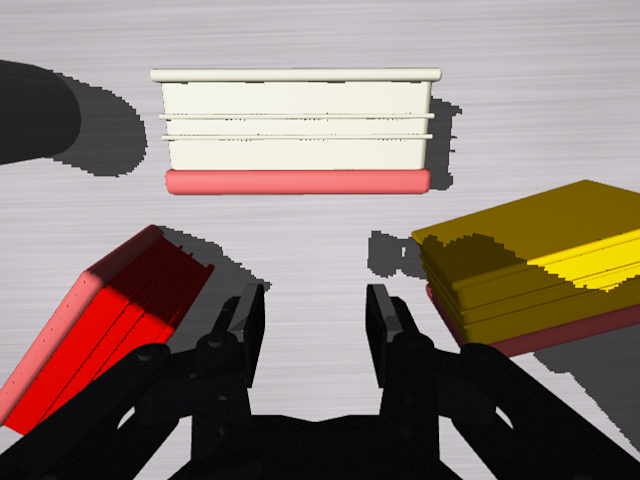

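View pics/top2.png

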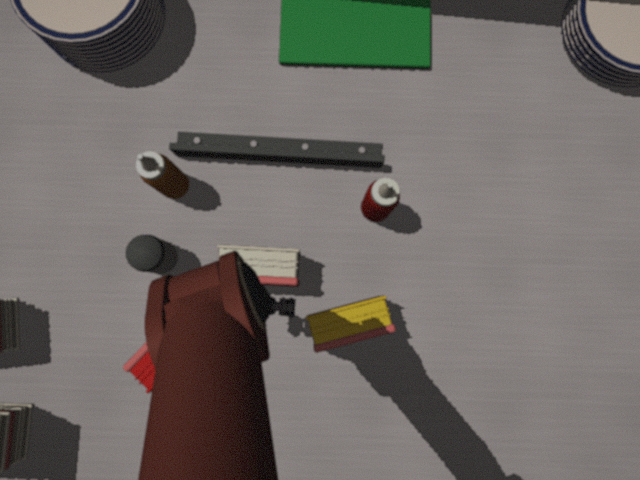

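```bash
python3 -c "
from h import *
print(cast('wrist',[(168,193),(430,193),(151,70),(441,70)],96)[:,:2].round(1))
print('yellow',cast('wrist',[(413,234),(436,305)],96)[:,:2].round(1),'red',cast('wrist',[(157,227),(213,265)],96)[:,:2].round(1))
go([(430,140,86)])"
```

```text
[[459.2 211.7]
 [455.8  74. ]
 [519.  211.2]
 [515.5  72.8]]
yellow [[433.2  81.7]
 [389.5  66. ]] red [[440.7 220.3]
 [417.8 192.4]]
t 4.42 pos [420.5 137.2 142.3] xaxis yaw -1.47 zaxis [ 0.001 -0.    -1.   ] F [ 0.  -0.9  0.1] w 42.8
(430, 140, 86) tool shift mm [ 9.4 -3.  56.3]
```

play_rows --pt "0.01 -0.004 0 0 0.4" --pt "0 0 0.02 0 0.4" --pt "0 0 0.02 0 0.4" --pt "0 0 0.016 0 0.4" --pt "0 0 0 0 0.4"

```text
t: 5.05
tool_pos: [430.4, 142.0, 85.7]
eef_rot: [1.0, -0.012, -0.0, 0.0]
ft_force: [0.3, 0.7, 0.5]
grip_width: 25.7
```

```bash
python3 -c "
from h import *
go([(432,141,86)])
for n in ('wrist','scene'): cv2.imwrite('pics/%s3.png'%n,eyes.get_image(n)[:,:,::-1])"
```

```text
t 5.05 pos [430.4 142.   85.7] xaxis yaw -1.38 zaxis [-0. -0. -1.] F [0.3 0.7 0.5] w 25.7
(432, 141, 86) tool shift mm [ 1.7  0.9 -0.3]
```

View pics/wrist3.png

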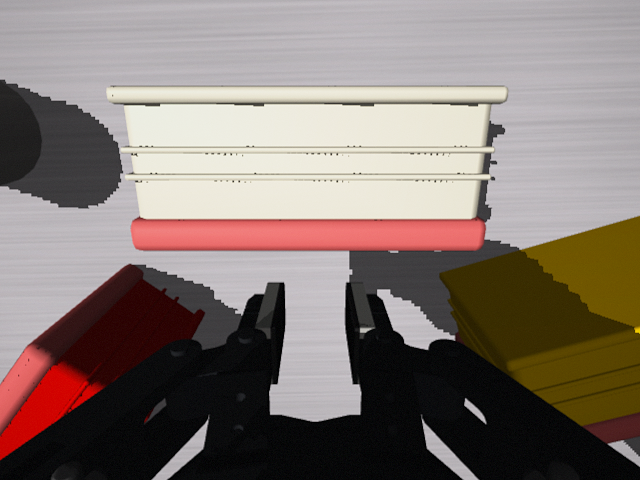

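View pics/scene3.png

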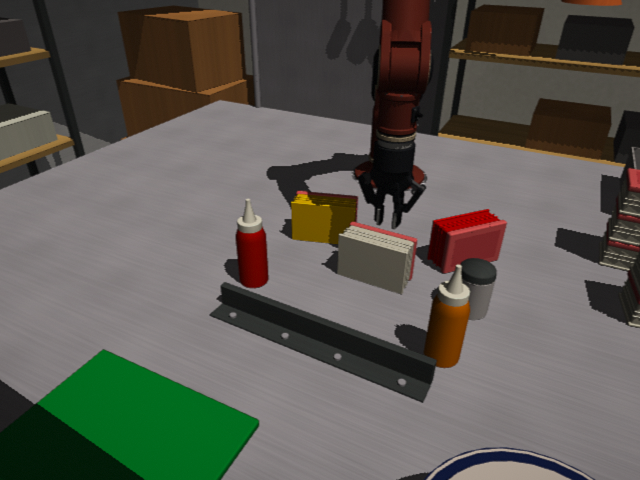

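Clear of both look-alikes. Now I'll push gently towards tipping.

play_rows --pt "0.006 0 0 0 0.4" --pt "0.006 0 0 0 0.4" --pt "0.006 0 0 0 0.4" --pt "0.006 0 0 0 0.4" --pt "0.006 0 0 0 0.4" --pt "0.006 0 0 0 0.4"

```text
t: 5.9
tool_pos: [466.4, 141.0, 85.9]
eef_rot: [1.0, -0.012, 0.0, -0.0]
ft_force: [-0.7, 1.0, 2.0]
grip_width: 25.5
```

```bash
python3 -c "
from h import *
go([])
for n in ('wrist','scene'): cv2.imwrite('pics/%s4.png'%n,eyes.get_image(n)[:,:,::-1])"
```

```text
t 5.9 pos [466.4 141.   85.9] xaxis yaw -1.39 zaxis [ 0.001  0.    -1.   ] F [-0.7  1.   2. ] w 25.5
```

View pics/scene4.png

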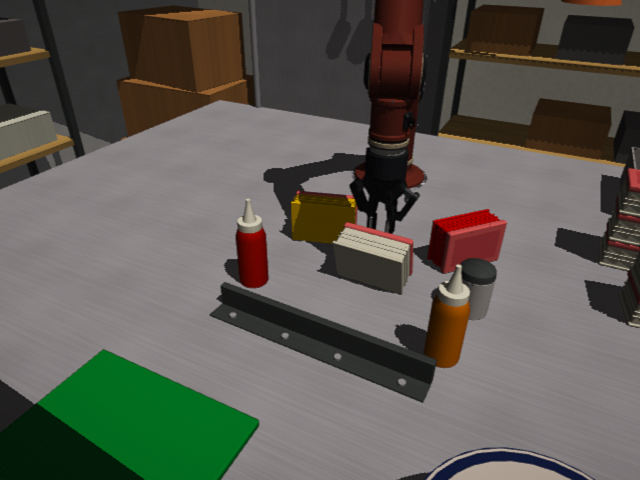

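View pics/wrist4.png

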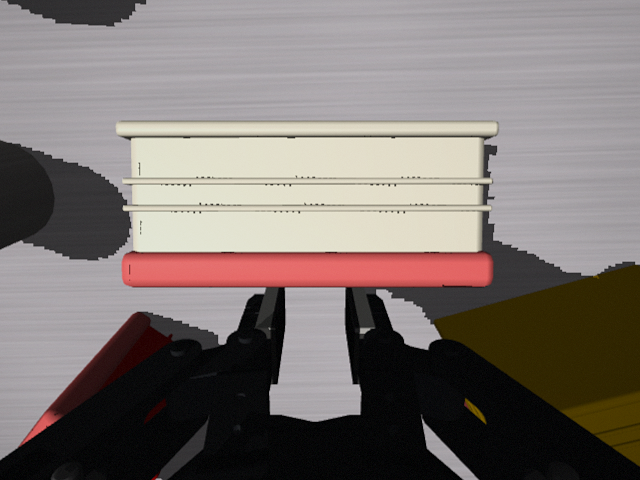

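The tub leans towards the stop with its foot in place (scene (373,258)). I'll carry on.

play_rows --pt "0.005 0 0 0 0.4" --pt "0.005 0 0 0 0.4" --pt "0.005 0 0 0 0.4" --pt "0.005 0 0 0 0.4"

```text
t: 6.5
tool_pos: [486.6, 140.5, 85.9]
eef_rot: [1.0, -0.012, 0.001, -0.0]
ft_force: [-0.6, -0.6, 0.9]
grip_width: 26.0
```

```bash
python3 -c "
from h import *
go([])
for n in ('wrist','scene'): cv2.imwrite('pics/%s5.png'%n,eyes.get_image(n)[:,:,::-1])"
```

```text
t 6.5 pos [486.6 140.5  85.9] xaxis yaw -1.39 zaxis [ 0.001  0.    -1.   ] F [-0.6 -0.6  0.9] w 26.0
```

View pics/scene5.png

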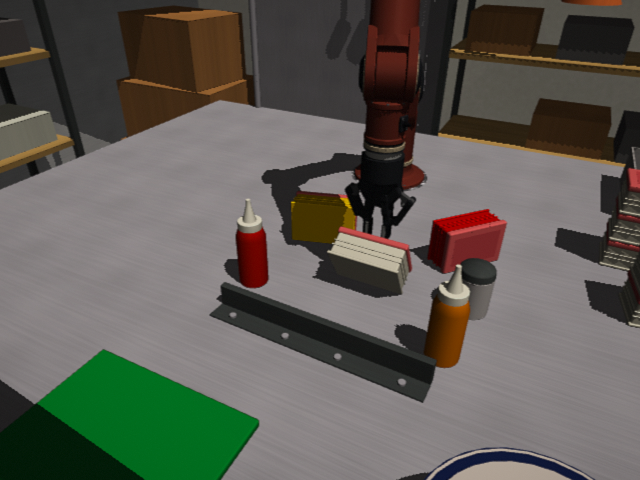

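View pics/wrist5.png

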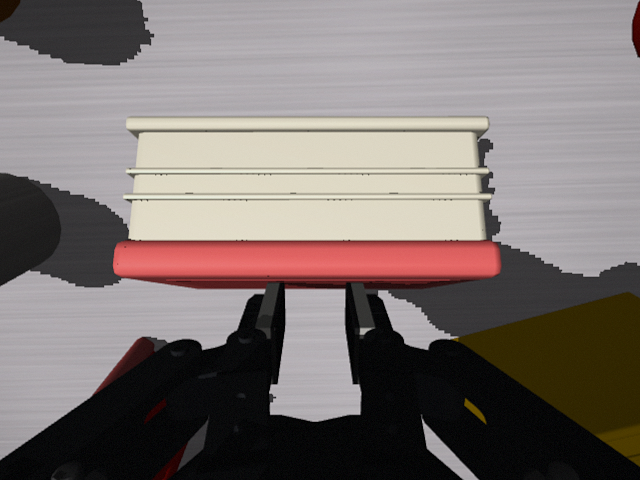

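Now about 25° over. I'll go on past the tipping point.

play_rows --pt "0.005 0 0 0 0.4" --pt "0.005 0 0 0 0.4" --pt "0.005 0 0 0 0.4" --pt "0.004 0 0 0 0.4" --pt "0 0 0 0 0.4" --pt "0 0 0 0 0.4"

```text
t: 7.35
tool_pos: [504.5, 140.0, 85.8]
eef_rot: [1.0, -0.012, -0.0, -0.0]
ft_force: [0.4, 0.2, -0.6]
grip_width: 25.8
```

```bash
python3 -c "
from h import *
go([])
for n in ('wrist','scene'): cv2.imwrite('pics/%s6.png'%n,eyes.get_image(n)[:,:,::-1])"
```

```text
t 7.35 pos [504.5 140.   85.8] xaxis yaw -1.38 zaxis [-0.  0. -1.] F [ 0.4  0.2 -0.6] w 25.8
```

View pics/scene6.png

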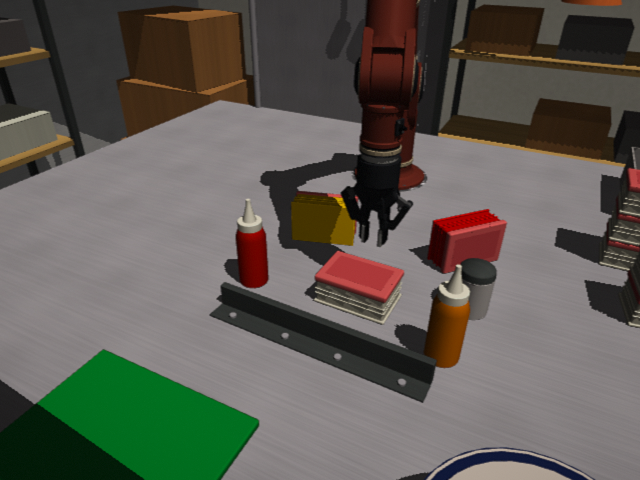

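View pics/wrist6.png

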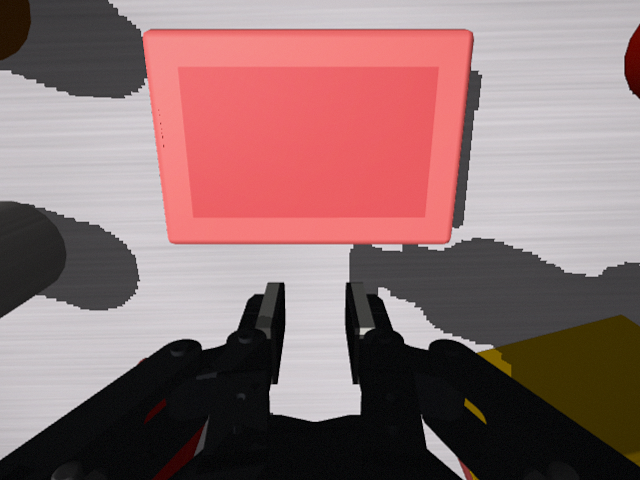

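The tub is flat, lid up, square in the wrist view (near edge at row 243, far edge at row 30). Measuring.

```bash
python3 -c "
from h import *
p=cast('wrist',[(170,243),(452,243),(143,30),(474,30)],62);print(p[:,:2].round(1), p.mean(0).round(1), np.degrees(np.arctan2(-(p[2]-p[3])[0],(p[2]-p[3])[1])))
im=eyes.get_image('top');cv2.imwrite('pics/top7.png',im[:,:,::-1]);cv2.imwrite('pics/c7.png',cv2.resize(im[110:310,130:430,::-1],(800,533),interpolation=cv2.INTER_NEAREST))
go([])"
```

```text
[[523.1 208. ]
 [519.9  71.4]
 [615.7 206. ]
 [612.5  70.5]] [567.8 139.   62. ] -1.3582877152329258
t 7.5 pos [504.5 140.1  85.8] xaxis yaw -1.37 zaxis [-0.  0. -1.] F [-0.2 -0.4  0.9] w 25.8
```

View pics/c7.png

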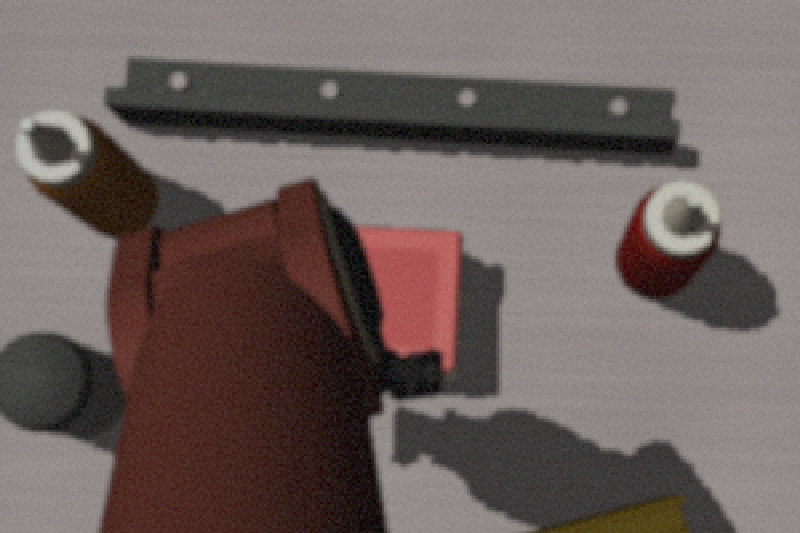

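play_rows --pt "-0.012 0 0 0 -0.4" --pt "0 0 0.016 0 -0.4" --pt "0 0 0.016 0 -0.4" --pt "0 0 0.015 0 -0.4" --pt "0 0 0 0 -0.4" --pt "0.008 0 0 0 -0.4" --pt "0.008 0 0 0 -0.4" --pt "0.008 0 0 0 -0.4" --pt "0.008 0 0 0 -0.4" --pt "0.008 0 0 0 -0.4"

```text
t: 8.75
tool_pos: [532.6, 139.3, 38.9]
eef_rot: [1.0, -0.012, -0.001, 0.0]
ft_force: [-4.4, -0.5, 3.1]
grip_width: 59.7
```

```bash
python3 -c "
from h import *
go([])
for n in ('wrist','scene'): cv2.imwrite('pics/%s8.png'%n,eyes.get_image(n)[:,:,::-1])"
```

```text
t 8.75 pos [532.6 139.3  38.9] xaxis yaw -1.38 zaxis [-0.001 -0.    -1.   ] F [-4.4 -0.5  3.1] w 59.7
```

View pics/scene8.png

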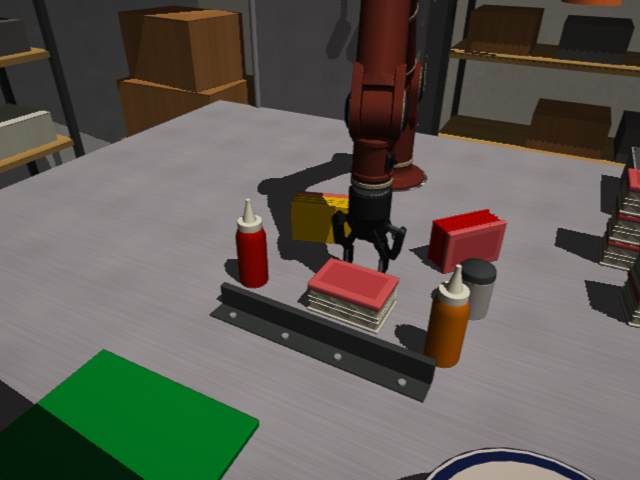

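View pics/wrist8.png

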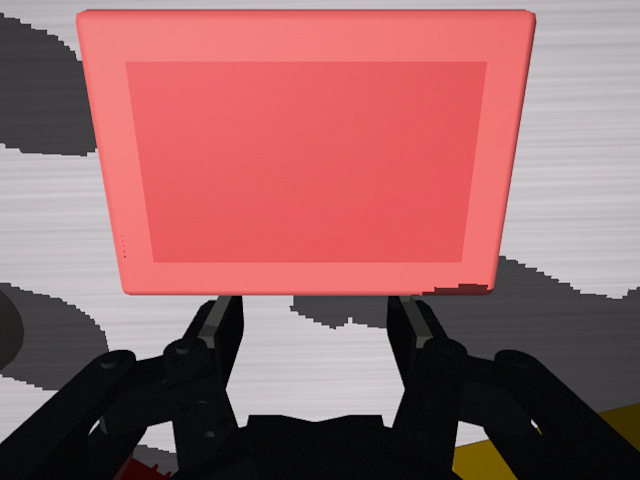

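The tub slides square at about 4 N, still flat. The gap left is about 50 mm.

play_rows --pt "0.007 0 0 0 -0.4" --pt "0.007 0 0 0 -0.4" --pt "0.007 0 0 0 -0.4" --pt "0.007 0 0 0 -0.4" --pt "0.006 0 0 0 -0.4" --pt "0.004 0 0 0 -0.4"

```text
t: 9.6
tool_pos: [571.2, 138.3, 38.7]
eef_rot: [1.0, -0.012, 0.0, 0.0]
ft_force: [-3.3, -0.3, 0.8]
grip_width: 60.0
```

```bash
python3 -c "
from h import *
go([])
for n in ('wrist','scene'): cv2.imwrite('pics/%s9.png'%n,eyes.get_image(n)[:,:,::-1])"
```

```text
t 9.6 pos [571.2 138.3  38.7] xaxis yaw -1.4 zaxis [ 0. -0. -1.] F [-3.3 -0.3  0.8] w 60.0
```

View pics/scene9.png

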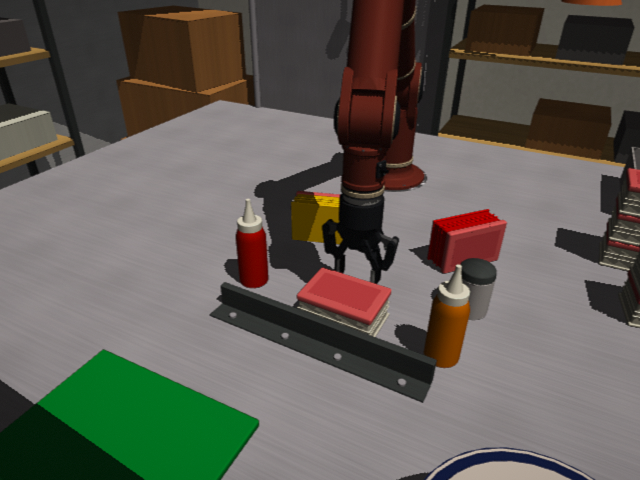

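View pics/wrist9.png

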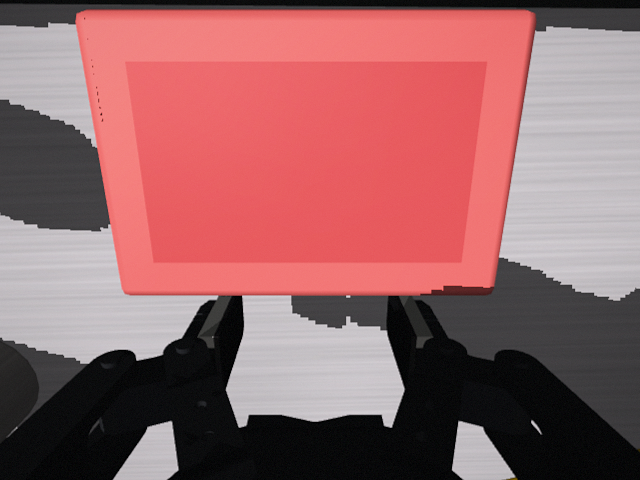

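The stop's dark face shows at the top of the wrist view (row ~8–28). About 10 mm remain, so I'll use small rows and watch for the force rise.

play_rows --pt "0.003 0 0 0 -0.4" --pt "0.003 0 0 0 -0.4" --pt "0.002 0 0 0 -0.4"

```text
t: 10.07
tool_pos: [578.8, 138.3, 38.9]
eef_rot: [1.0, -0.012, -0.0, -0.0]
ft_force: [-4.0, 0.9, 0.7]
grip_width: 59.9
```

play_rows --pt "0.0015 0 0 0 -0.4" --pt "0.0015 0 0 0 -0.4"

```text
t: 10.32
tool_pos: [581.6, 138.2, 38.9]
eef_rot: [1.0, -0.012, -0.0, -0.0]
ft_force: [-4.0, 0.2, 1.9]
grip_width: 59.9
```

play_rows --pt "0.0015 0 0 0 -0.4" --pt "0.001 0 0 0 -0.4"

```text
t: 10.58
tool_pos: [584.3, 138.1, 38.9]
eef_rot: [1.0, -0.012, 0.0, -0.0]
ft_force: [-3.5, 0.2, 2.1]
grip_width: 59.7
```

play_rows --pt "0.001 0 0 0 -0.4" --pt "0.001 0 0 0 -0.4"

```text
t: 10.82
tool_pos: [584.7, 138.1, 38.9]
eef_rot: [1.0, -0.012, -0.002, 0.0]
ft_force: [-6.8, -0.4, 4.9]
grip_width: 59.6
```

```bash
python3 -c "
from h import *
go([])
for n in ('wrist',): cv2.imwrite('pics/%s10.png'%n,eyes.get_image(n)[:,:,::-1])"
```

```text
t 10.82 pos [584.7 138.1  38.9] xaxis yaw -1.38 zaxis [-0.003 -0.    -1.   ] F [-6.8 -0.4  4.9] w 59.6
```

View pics/wrist10.png

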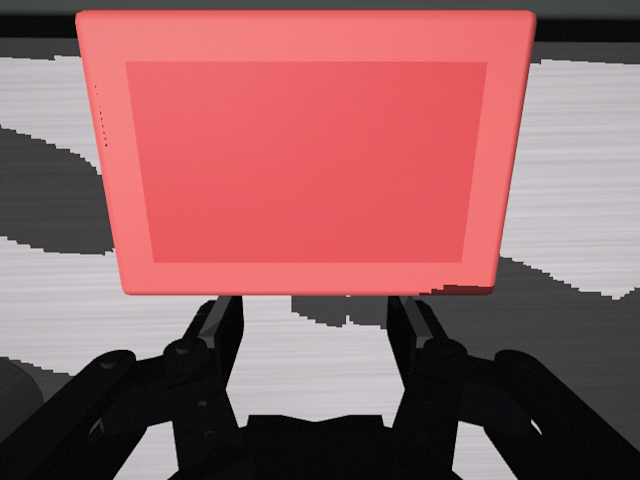

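The force is rising (about 7 N) and the tool has stalled, so contact has begun. I'll press a little more to make it flush.

play_rows --pt "0.001 0 0 0 -0.4" --pt "0.001 0 0 0 -0.4" --pt "0 0 0 0 -0.4"

```text
t: 11.25
tool_pos: [584.7, 138.1, 38.7]
eef_rot: [1.0, -0.012, -0.004, 0.0]
ft_force: [-8.6, -0.5, 6.7]
grip_width: 59.9
```

play_rows --pt "0.001 0 0 0 -0.4" --pt "0.001 0 0 0 -0.4" --pt "0 0 0 0 -0.4"

```text
t: 11.62
tool_pos: [584.8, 138.2, 38.6]
eef_rot: [1.0, -0.012, -0.006, 0.001]
ft_force: [-12.5, 0.0, 8.5]
grip_width: 60.0
```

Stalled firmly against the stop at 12.5 N. Backing off and rising clear.

play_rows --pt "-0.006 0 0 0 -0.4" --pt "-0.012 0 0 0 -0.4" --pt "-0.02 0 0 0 -0.4" --pt "0 0 -0.03 0 -0.4" --pt "0 0 -0.04 0 -0.4" --pt "0 0 -0.04 0 -0.4" --pt "0 0 -0.04 0 -0.4" --pt "-0.03 0 -0.03 0 -0.4" --pt "-0.03 0 0 0 -0.4" --pt "0 0 0 0 -0.4"

```text
t: 12.88
tool_pos: [491.2, 140.5, 219.7]
eef_rot: [1.0, -0.011, 0.001, -0.0]
ft_force: [-0.2, -1.3, -0.4]
grip_width: 59.6
```

```bash
python3 -c "
from h import *
go([])
for n in ('wrist','scene','top'): cv2.imwrite('pics/%s11.png'%n,eyes.get_image(n)[:,:,::-1])
im=cv2.imread('pics/scene11.png');cv2.imwrite('pics/c11.png',cv2.resize(im[250:400,200:460],(800,461)))"
```

```text
t 12.88 pos [491.2 140.5 219.7] xaxis yaw -1.31 zaxis [ 0.002  0.001 -1.   ] F [-0.2 -1.3 -0.4] w 59.6
```

View pics/c11.png

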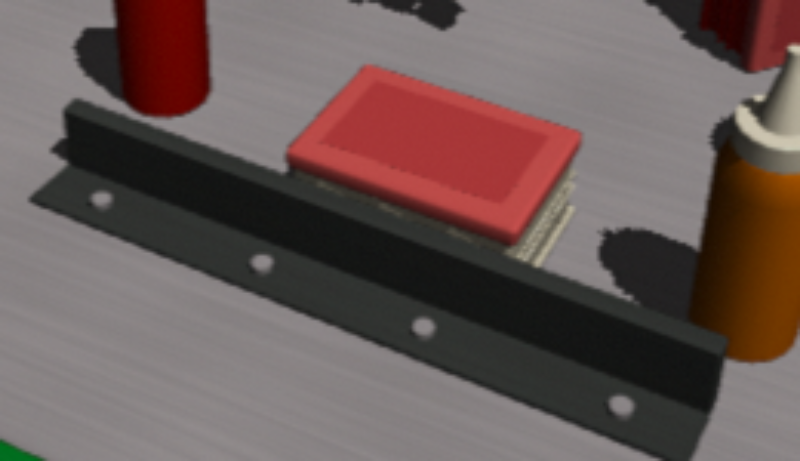

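View pics/wrist11.png

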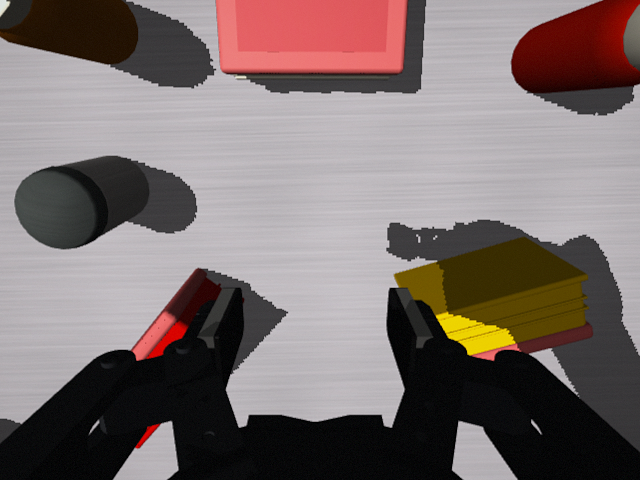

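View pics/top11.png

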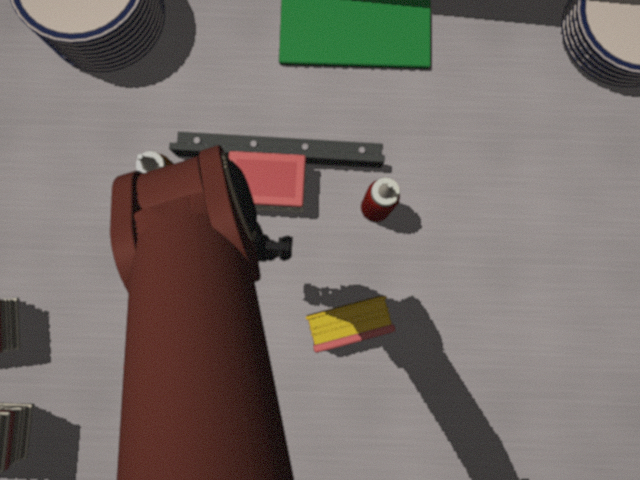

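It looks seated in the scene crop. I'll move the hand aside for an unblocked top view.

play_rows --pt "0 0.03 -0.01 0 -0.4" --pt "0 0.04 -0.01 0 -0.4" --pt "0 0.04 0 0 -0.4" --pt "0 0.04 0 0 -0.4" --pt "0 0.04 0 0 -0.4" --pt "0 0.04 0 0 -0.4" --pt "0 0.04 0 0 -0.4" --pt "0 0.04 0 0 -0.4" --pt "0 0.03 0 0 -0.4" --pt "0 0 0 0 -0.4"

```text
t: 14.28
tool_pos: [484.0, -203.7, 238.3]
eef_rot: [1.0, -0.015, 0.0, 0.001]
ft_force: [-0.5, 0.5, 0.2]
grip_width: 59.9
```

```bash
python3 -c "
from h import *
go([])
im=eyes.get_image('top')[:,:,::-1].copy();cv2.imwrite('pics/top12.png',im)
cv2.imwrite('pics/c12.png',cv2.resize(im[110:290,120:420],(800,480),interpolation=cv2.INTER_NEAREST))
hsv=cv2.cvtColor(im,cv2.COLOR_BGR2HSV);m=cv2.inRange(hsv,(0,90,70),(8,255,255))|cv2.inRange(hsv,(172,90,70),(180,255,255));m[:140]=0;m[215:]=0;m[:,:215]=0;m[:,325:]=0
k=max(cv2.findContours(m,0,1)[0],key=cv2.contourArea);b=cv2.boxPoints(cv2.minAreaRect(k));p=cast('top',b,62);print(b.round(1).tolist(),p[:,:2].round(1).tolist(),p.mean(0).round(1))
"
```

```text
t 14.28 pos [ 484.  -203.7  238.3] xaxis yaw -1.77 zaxis [ 0.    -0.002 -1.   ] F [-0.5  0.5  0.2] w 59.9
[[224.89999389648438, 202.6999969482422], [227.5, 150.10000610351562], [305.6000061035156, 154.0], [302.8999938964844, 206.60000610351562]] [[595.4, 209.7], [692.4, 210.2], [689.3, 69.0], [592.4, 70.6]] [642.4 139.9  62. ]
```

View pics/c12.png

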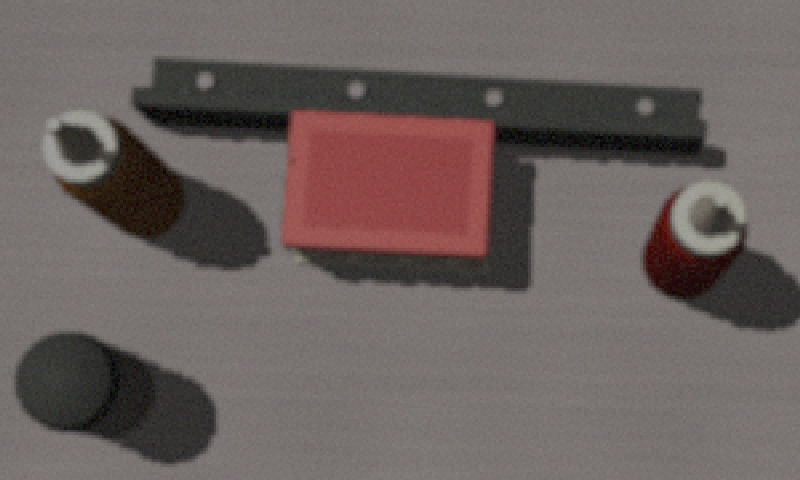

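Far edge at x=692.4 and 689.3; the stop line at those y's is about 693 and 689. It's flush and the bystanders are unmoved, so I'll hand in.

```bash
python3 -c "
from h import *
a=cv2.imread('pics/top0.png').astype(int);b=cv2.imread('pics/top12.png').astype(int)
for n,(x0,y0,x1,y1) in dict(amber=(135,150,190,200),red=(358,176,402,224),shaker=(122,230,165,275)).items(): print(n,abs(a-b)[y0:y1,x0:x1].mean().round(2))
print(job.close_job())"
```

```text
amber 4.75
red 4.37
shaker 4.2
the job is handed in; nothing more can be done
None
```

I tipped the pink-lidded tub onto its base, lid up, by pushing just below its upper lid edge. I then slid it with both fingertips until it stalled against the stop at about 12.5 N. After that I backed off, raised the hand and moved it clear. The job was handed in at about 14.4 s.

- **Position:** in the last top view the tub's far edge is at x = 692.4 and 689.3, against the stop face at about 693 and 689, so it is flush within the roughly 2 mm calibration. Its middle is at y ≈ 140, and it is wholly backed by the stop.
- **Angle:** the tub's edge is within about 0.3° of the stop's line.
- **Bystanders:** the before-and-after top views show no visible shift of the bottles or the shaker; the pixel difference around each is about 4 to 5 grey levels, which I take to be image noise.
- **Hand:** the wrist force reads about zero.

One disagreement along the way: the first top-view outlines of the red and yellow look-alikes missed their shadowed parts. The wrist view put them closer to the hand's path, so I narrowed the hand before descending. I saw no contact with either.

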